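# Clear a fuse jammed in a tilting dispenser tube

## Robot

A 6-joint arm with a two-finger parallel gripper is mounted at the origin on the work surface. World frame = base frame: x ahead of the robot, y to its left, z up, the work surface at z = 0. Lengths are in m, angles in rad, forces in N, time in s.
With the tool pointing down it reaches from about 0.3 to 0.875 m from the base axis. Payload 6.4 kg.
Tool frame: the origin (TCP) lies between the finger pads; the fingertips stand 11 mm ahead of it and the grasp point (between the pads) lies 8 mm behind it (ctrl.tcp_to_tips is the distance from the TCP to the fingertips, in m); x points along the fingers, z is the direction in which the jaws open and shut, and the axes are right-handed (so a half turn about x gives the same grasp; the last joint's range is limited). The gripper opens to 85 mm and grips with 20 to 120 N. Pads are 22 mm wide; open, the fingers measure 114 mm over their backs; the gripper's body (76 mm by 85 mm) begins 54 mm behind the grasp point. The pads swing forward as they close: fully open they stand 13 mm farther back than shut.
Start: joints at [-1.321, 0.181, 1.607, -0, 1.354, -0.206], TCP at [0.253, -0.516, 0.242] pointing down, gripper open.
Joint ranges: [-2.99, 2.99], [-0.89, 2.07], [0.3, 2.58], [-1.14, 4.28], [0, 2.63], [-3.12, 3.12]. Speed limits (rad/s): [2.57, 2.57, 3.01, 3.14, 3.14, 3.14].

## Interface

Orientations are given as a unit quaternion [w, x, y, z].
In Python, from bench import ctrl, eyes, hand_in gives the robot as it stands. The module is installed in compiled form; this text tells all that it offers.
- The arm moves only by the tool step_arm, never from a script. Its arguments are lists of equal length, an entry for each row: "xyz": the shift along the world's x, y, z in mm, a list of three; "spin": the turn about the world's z in rad; "fingers": the opening in per cent of the stroke, from 0 (shut) to 100 (fully open). A call has 1 to 10 rows; each row is the pose to reach, as a shift and turn from the pose commanded when the call began; what a row does not reach only later rows make up. A row lasts 1/10 s, in which the tool goes at most 50 mm and 8.59 degrees, less where a joint would pass 70% of its speed; a pose out of reach is approached as far as the arm can. A call with a gripper value outside its range is refused whole. The fingers move at their own pace and stop on an object; the grip force is fixed at half the most. Time passes only in rows, so rows that repeat a pose let the fingers close. It gives the time, the measured TCP pose, the force and the opening at its end, in the units of the state.
- ctrl.get_obs(): the state, without advancing time (a new reading comes with each control period).
- eyes.camera(name): name is "scene" or "top"; returns the picture (384x512x3 uint8, red, green, blue); there is no depth.
- eyes.camera_model(name): a dict with "vertical_fov" (degrees; the focal length in pixels is half the picture's height over the tangent of half this angle, whatever the lens; pixels are square), "cx", "cy" (the principal point, pixels), "dist_coeffs" ([k1, k2, p1, p2, k3] as OpenCV has them; the pictures are not rectified), "pose" (4x4, takes a point from camera to world coordinates). Camera axes: x right, y up, looking along -z (the intrinsics and any distortion apply to the point x, -y, -z); pixel columns grow to the right and rows downward; lengths in m; the calibration is good to about 2 mm. A picture is of the moment at which its call begins. camera_model takes no time and is no camera call.
- hand_in(): hands the job in, once; it reports no verdict.
The state is a dict: "time_s": time; "q": joint angles; "dq": joint speeds; "joint_efforts": joint torques, N m; "eef_pos": TCP position; "eef_rot": TCP orientation; "wrist_force": force on the tool from outside, world axes, zero at the start; "torque": the same for the moment, N m; "opening": opening from 0.0 (shut) to 1.0 (fully open).
Only numpy, scipy, OpenCV 4.12 (cv2) and the standard library are available. Lean on these libraries where they do the work, as an engineer would, in place of code of your own. Each camera call takes 0.05 s, during which the arm holds its last target.

## Task

A fuse is jammed at the bottom of the clear dispenser tube, which leans over on its stand. Tip the tube upright (the lever fixed beside it turns it), then take the long slim push rod from the rack and push it straight down inside the tube until its collar sits in the funnel, so that the fuse drops into the dish below. Leave the rod standing there in the upright tube.

Things in the scene. Friction and masses are not known exactly. Their poses are not given: they have to be found in the camera images.
- tube (a joint): Stiff level hinge of the clear tube between two uprights (80 mm over both, 116 mm high), 105 mm above the bench. 0 = leaning 0.45 rad as it starts, 0.45 = upright at its stop; stays where left (friction 0.08 N m). Below it is the stand's fixed round steel dish, 136 mm across, its rim 24 mm high, centred under the hinge.
- lever_top (a point): Top end of the black lever that tips the tube: a bar 10 mm thick fixed to the tube outside one upright, 60 mm to the side (+y) of the tube's axis and parallel to it (z along the bar), its top 80 mm from the hinge axis (185 mm above the bench when upright). It leans as the tube does; push its top level, towards above the hinge, with shut fingers (3 to 6 N).
- tube_mouth (a point): Centre of the mouth of the funnel on top of the clear tube; z along the tube, out of the mouth, so its level part points the way the tube leans. Funnel 54 mm outside, 48 inside, narrowing over 25 mm to the 16 mm bore. Two leaf springs at the lower end, 105 mm below the mouth, hold the fuse (about 3 to 10 N pushes it out). Upright, the mouth is 155 mm above the bench.
- pushrod_grip (a point): Centre of the long slim push rod's wooden handle (22 mm thick, 45 tall), z up; hangs in a grey rack, holes 75 mm apart. Below it: neck 25 mm, collar 30 wide and 4 thick, steel shaft 9 thick, 94 long; tip 146 mm below this point. Home: this point 37 mm above the mouth. Wrong rods beside it (tops 169 mm above the bench): one half as long, one 18 mm thick with a 34 mm handle.
- fuse_center (a point): Centre of the jammed fuse, a white ceramic cylinder with steel end caps, 14 mm across and 36 mm long, lengthwise inside the lower part of the tube.
There are look-alikes about, which are no part of the job. Of the things that look like the part that bears tube, the smallest one is meant.

How it is judged:
By the outcome, as a careful person would: the job done as asked, in the order asked, and still so for the second after the job is handed in, with the robot touching nothing.
It also fails if it takes over 56 s, if anything falls off the work surface, if the arm or the gripper's body presses on something with over 40 N, if the wrist force passes 120 N, or if a joint passes its speed limit or range.

## Working session

There is one attempt and no reset: what is moved stays moved. The work goes in short steps, Python scripts to look and compute and a tool call to move; the robot and the scene stay as the last step left them, time stands still between calls to the robot, and variables do not carry over. Pictures are saved under pics/ and viewed, and the job is handed in when it is done.

Besides the shell and the picture viewer there is one more tool, called after "Request:" in YAML: its name, and indented under it one key for each argument. step_arm: Moves the arm, as the interface text tells. Its arguments: {"type":"object","properties":{"xyz":{"type":"array"},"spin":{"type":"array"},"fingers":{"type":"array"}},"required":["xyz","spin","fingers"]}

```bash
mkdir -p pics; ls
cat > h.py <<'E'
import numpy as np,cv2
from bench import ctrl,eyes
def K(name):
    m=eyes.camera_model(name);f=192/np.tan(np.radians(m['vertical_fov'])/2)
    return np.array([[f,0,m['cx']],[0,f,m['cy']],[0,0,1.]]),np.array(m['dist_coeffs'],float),np.array(m['pose'])
def ray(name,uv):
    k,d,P=K(name);n=cv2.undistortPoints(np.array([[uv]],float),k,d)[0,0]
    v=P[:3,:3]@np.array([n[0],-n[1],-1]);return P[:3,3],v/np.linalg.norm(v)
def onz(name,uv,z):
    o,v=ray(name,uv);return o+v*(z-o[2])/v[2]
def proj(name,p):
    k,d,P=K(name);c=P[:3,:3].T@(np.array(p,float)-P[:3,3]);c=c*[1,-1,-1]
    return cv2.projectPoints(c[None,None],np.zeros(3),np.zeros(3),k,d)[0][0,0]
def tri(a,b):
    o1,v1=ray('scene',a);o2,v2=ray('top',b)
    A=np.stack([v1,-v2],1);s=np.linalg.lstsq(A,o2-o1,rcond=None)[0]
    p,q=o1+s[0]*v1,o2+s[1]*v2;return (p+q)/2,np.linalg.norm(p-q)
def save(name,fn):
    im=eyes.camera(name);cv2.imwrite('pics/'+fn+'.png',im[:,:,::-1]);return im
def crop(fn,x0,y0,x1,y1,s,out):
    im=cv2.imread('pics/'+fn+'.png')[y0:y1,x0:x1];cv2.imwrite('pics/'+out+'.png',cv2.resize(im,None,fx=s,fy=s,interpolation=cv2.INTER_CUBIC))
E
python3 - <<'E'
from h import *
for n in('scene','top'):
    save(n,n+'0');k,d,P=K(n);print(n,k[0,0],k[:2,2],d,P.round(3).tolist())
print(ctrl.get_obs())
E
```

```text
pics
scene 350.61668263951105 [254.17762341 190.13654117] [-0.09635655  0.          0.          0.          0.        ] [[-0.198, -0.754, 0.626, 1.047], [0.98, -0.159, 0.118, 0.109], [0.011, 0.637, 0.771, 0.857], [0.0, 0.0, 0.0, 1.0]]
top 473.3683135065912 [246.65323712 188.65219415] [-0.02855909  0.          0.          0.          0.        ] [[0.0, 0.999, -0.048, 0.398], [-1.0, 0.0, 0.001, 0.004], [0.001, 0.048, 0.999, 1.098], [0.0, 0.0, 0.0, 1.0]]
{'time_s': 0.1, 'q': array([-1.32129300e+00,  1.81466984e-01,  1.60786298e+00,  4.42654718e-06,
        1.35378284e+00, -2.06302466e-01]), 'dq': array([-0.00063408, -0.00188268, -0.00234619,  0.00085643,  0.00117416,
       -0.00146069]), 'joint_efforts': array([ 5.14856288e-05, -4.45878875e+01, -3.52237558e+01, -4.30496402e-04,
        4.06004197e-03,  1.34182201e-05]), 'eef_pos': array([ 0.25300867, -0.5158415 ,  0.24149585]), 'eef_rot': array([ 0.59965129,  0.37447662,  0.60042549, -0.37373093]), 'wrist_force': array([ 0.0460158 ,  1.03410125, -0.62323001]), 'torque': array([ 0.00418751,  0.04056542, -0.00793707]), 'opening': 1.0011577528643438}
```

View pics/scene0.png

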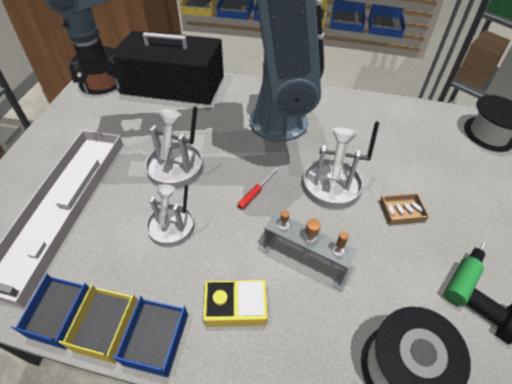

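View pics/top0.png

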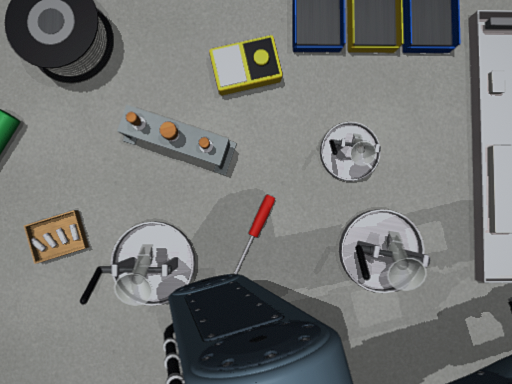

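Run:
```python
from h import *
crop('scene0',130,170,220,250,8,'s_st');crop('top0',305,112,395,192,8,'t_st')
crop('scene0',250,195,370,290,6,'s_rk');crop('top0',110,95,245,180,5,'t_rk')
```

```text
(no output)
```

View pics/s_st.png

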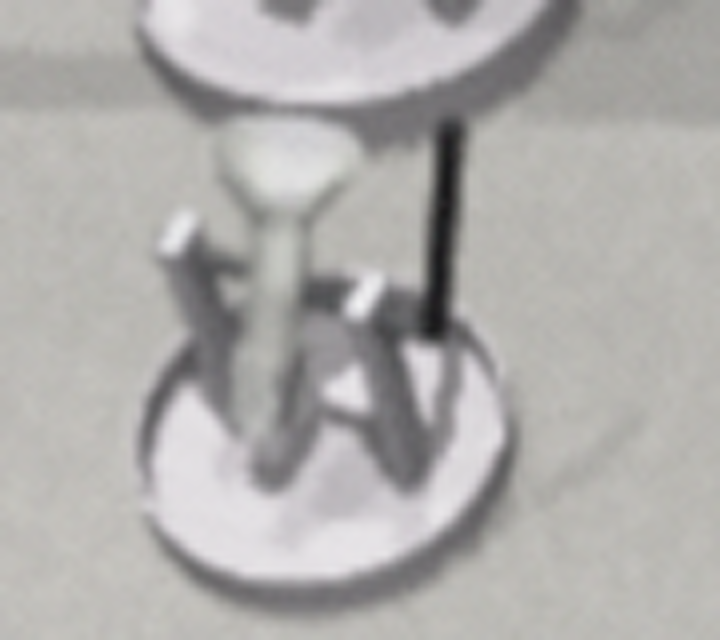

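View pics/t_st.png

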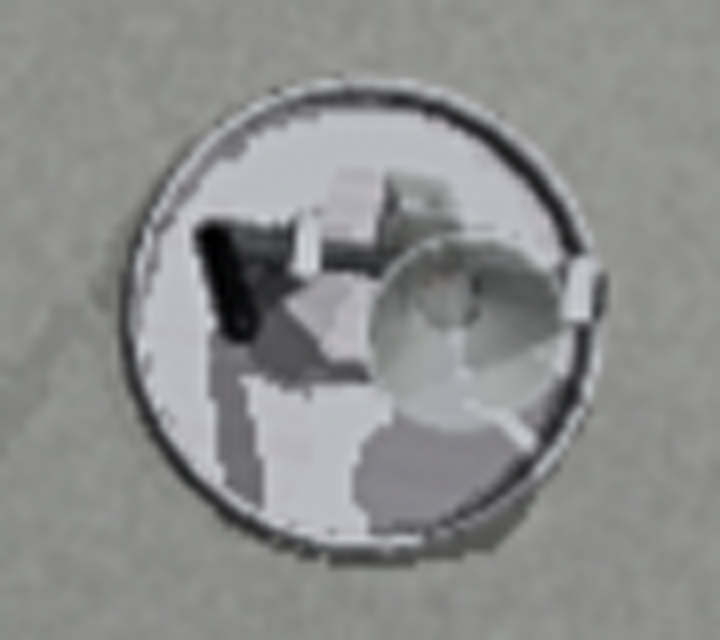

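View pics/s_rk.png

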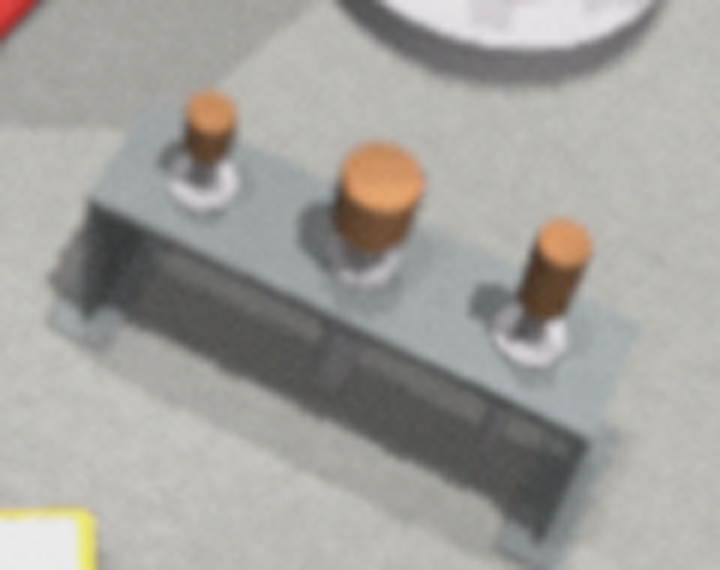

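View pics/t_rk.png

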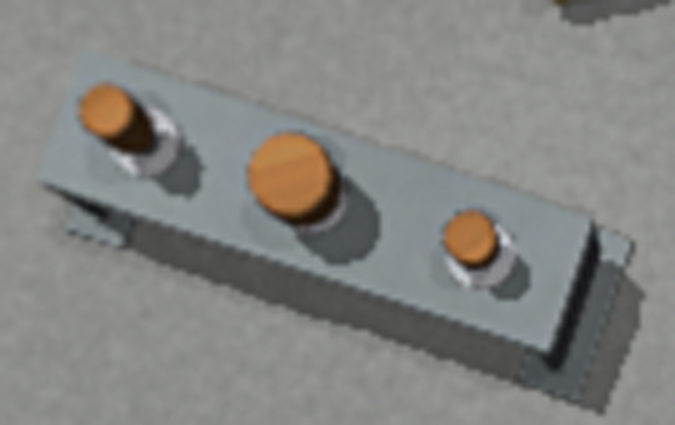

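Run:
```python
from h import *
def S(x,y,s,x0,y0): return ((x+.5)/s-.5+x0,(y+.5)/s-.5+y0)
for n,a,b in[('short?',(211,110),(470,237)),('thick',(382,175),(290,175)),('long?',(563,243),(107,110))]:
    print(n,tri(S(*a,6,250,195),S(*b,5,110,95)))
for n,a,b in[('collar long',(530,335),(145,145)),('collar short',(204,182),(482,257))]:
    print(n,tri(S(*a,6,250,195),S(*b,5,110,95)))
s=lambda x,y:S(x,y,8,130,170); t=lambda x,y:S(x,y,8,305,112)
print('levertop',tri(s(452,125),t(241,328)))
print('leverbot',tri(s(434,330),t(211,235)))
print('mouth',tri(s(290,150),t(467,333)))
print('upright tops',tri(s(182,232),t(583,290)),tri(s(368,292),t(307,243)))
print('dish c z24',onz('top',t(363,318),.024), onz('top',t(363-236,318),.024),onz('top',t(603,318),.024))
```

```text
short? (array([0.53581356, 0.08925945, 0.15942175]), np.float64(0.0017085362146195245))
thick (array([0.55941259, 0.16032721, 0.16746699]), np.float64(0.0022133379817050533))
long? (array([0.58364604, 0.23107907, 0.17707694]), np.float64(0.0022020526958804556))
collar long (array([0.5829343 , 0.2322937 , 0.10620992]), np.float64(0.0024963691817865663))
collar short (array([0.53509689, 0.08967937, 0.10594331]), np.float64(0.0031189123553196094))
levertop (array([ 0.51274501, -0.16950326,  0.17513269]), np.float64(0.0014626834158149764))
leverbot (array([ 0.54583691, -0.17463116,  0.1072305 ]), np.float64(0.0014226765018982717))
mouth (array([ 0.51434959, -0.23016005,  0.14985522]), np.float64(0.003917845177866942))
upright tops (array([ 0.53001917, -0.26965161,  0.11520923]), np.float64(0.003391125445717916)) (array([ 0.54220955, -0.19764448,  0.11712114]), np.float64(0.002014810039647831))
dish c z24 [ 0.53466549 -0.23366353  0.024     ] [ 0.53458104 -0.16613818  0.024     ] [ 0.53477144 -0.3025095   0.024     ]
```

Run:
```python
from h import *
from scipy.spatial.transform import Rotation as R
q=ctrl.get_obs()['eef_rot'];r=R.from_quat(q,scalar_first=True).as_matrix();print(r.round(3))
z=r[:,2];print('jaw yaw',np.arctan2(z[1],z[0]))
print('want rod jaw', np.arctan2(-.048,.142)+0, 'lever push yaw',np.arctan2(-.155,.988))
# other stand lever top
print(tri((193,110),(365,277)),tri((171,115),(406,275)))
crop('scene0',300,220,370,290,10,'s_long')
```

```text
[[-0.     0.898  0.44 ]
 [ 0.001  0.44  -0.898]
 [-1.     0.    -0.001]]
jaw yaw -1.1149912519288767
want rod jaw -0.32596993863964574 lever push yaw -0.15561419731149695
(array([ 0.27826957, -0.21657261,  0.22829815]), np.float64(0.005220539994278309)) (array([ 0.27628511, -0.29647282,  0.19736198]), np.float64(0.006689361054831946))
```

View pics/s_long.png

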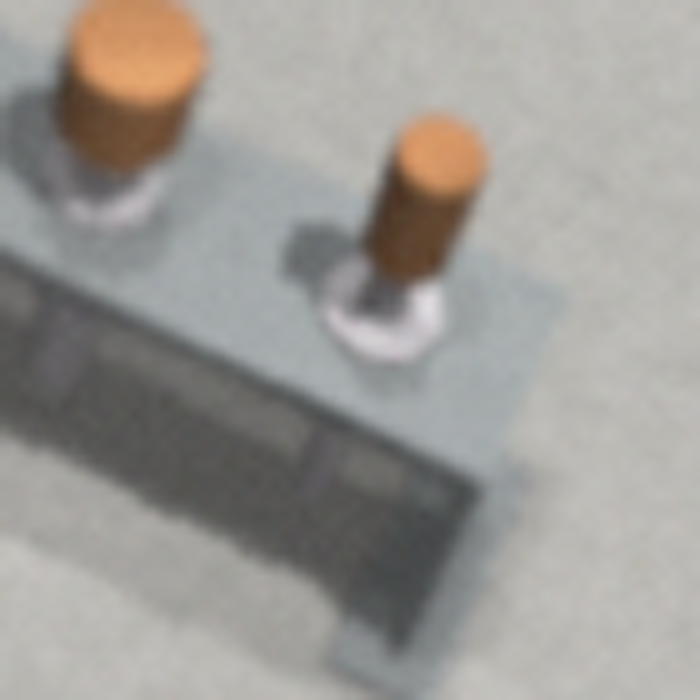

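Request:
step_arm:
  xyz:
    - [60,80,60]
    - [203,358,60]
    - [203,358,60]
    - [203,358,60]
    - [203,358,60]
    - [203,358,60]
    - [203,358,60]
    - [203,358,60]
    - [203,358,60]
    - [203,358,60]
  spin: [0,0.96,0.96,0.96,0.96,0.96,0.96,0.96,0.96,0.96]
  fingers: [0,0,0,0,0,0,0,0,0,0]

```text
time_s: 1.1
eef_pos: [0.4571, -0.1557, 0.3024]
eef_rot: [0.705, 0.053, 0.705, -0.053]
wrist_force: [-0.5, -0.3, -0.5]
opening: -0.003
```

Request:
step_arm:
  xyz:
    - [0,0,-50]
    - [0,0,-100]
    - [0,0,-131]
    - [0,0,-131]
    - [0,0,-131]
  spin: [0,0,0,0,0]
  fingers: [0,0,0,0,0]

```text
time_s: 1.6
eef_pos: [0.4559, -0.1591, 0.1716]
eef_rot: [0.705, 0.055, 0.705, -0.055]
wrist_force: [-0.1, 0.1, 0.8]
opening: 0.002
```

Run:
```python
from h import *
save('scene','scene1');save('top','top1');crop('scene1',110,110,250,250,4,'s1');o=ctrl.get_obs();print(o['eef_pos'],o['wrist_force'])
```

```text
[ 0.45729402 -0.15968124  0.17353521] [-0.24479129 -0.0373287   0.70806311]
```

View pics/s1.png

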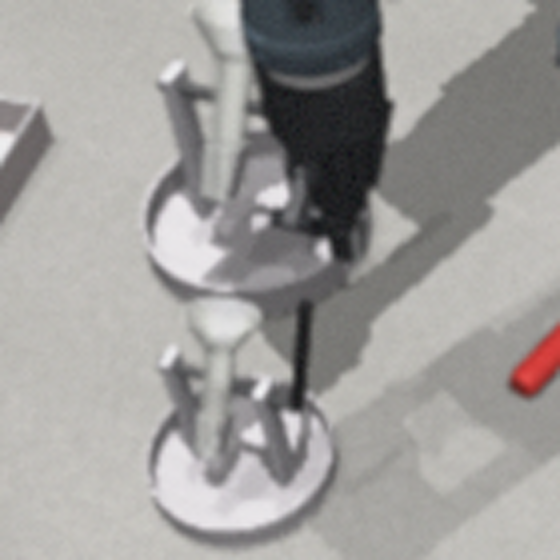

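Request:
step_arm:
  xyz:
    - [14,-2,0]
    - [28,-4,0]
    - [34,-5,0]
    - [40,-6,0]
    - [45,-7,0]
    - [50,-8,0]
    - [54,-8,0]
    - [58,-9,0]
    - [58,-9,0]
  spin: [0,0,0,0,0,0,0,0,0]
  fingers: [0,0,0,0,0,0,0,0,0]

```text
time_s: 2.6
eef_pos: [0.5146, -0.1674, 0.1712]
eef_rot: [0.705, 0.055, 0.705, -0.055]
wrist_force: [0.3, -0.2, 0.7]
opening: -0.001
```

Run:
```python
from h import *
save('scene','scene2');crop('scene2',110,110,250,250,4,'s2');o=ctrl.get_obs();print(o['eef_pos'],o['wrist_force'])
```

```text
[ 0.51437326 -0.16733454  0.17114529] [0.16429294 0.01049323 0.4141355 ]
```

View pics/s2.png

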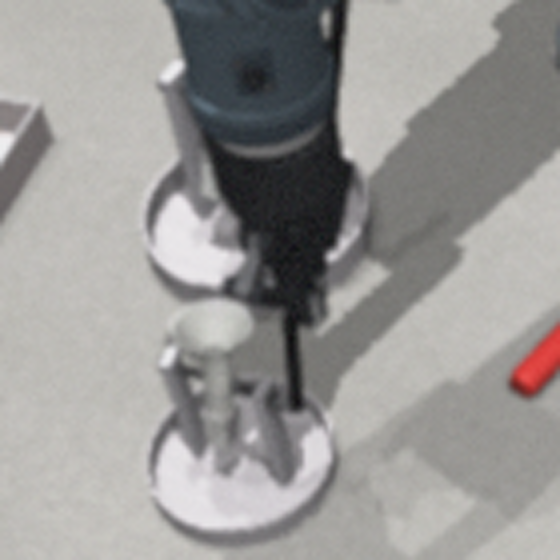

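Request:
step_arm:
  xyz:
    - [4,-1,0]
    - [7,-1,0]
    - [10,-2,0]
    - [12,-2,0]
    - [12,-2,0]
  spin: [0,0,0,0,0]
  fingers: [0,0,0,0,0]

```text
time_s: 3.15
eef_pos: [0.5265, -0.1694, 0.1713]
eef_rot: [0.705, 0.055, 0.705, -0.055]
wrist_force: [-0.0, 0.6, 0.5]
opening: 0.003
```

Request:
step_arm:
  xyz:
    - [2,0,0]
    - [4,-1,0]
    - [4,-1,0]
  spin: [0,0,0]
  fingers: [0,0,0]

```text
time_s: 3.45
eef_pos: [0.5285, -0.1695, 0.171]
eef_rot: [0.703, 0.055, 0.707, -0.054]
wrist_force: [-9.5, 3.2, 6.7]
opening: 0.002
```

Run:
```python
from h import *
save('scene','scene3');crop('scene3',110,110,250,250,4,'s3');o=ctrl.get_obs();print(o['eef_pos'],o['wrist_force'])
```

```text
[ 0.52843294 -0.16950613  0.17101469] [-9.46760913  2.77503015  4.98533673]
```

View pics/s3.png

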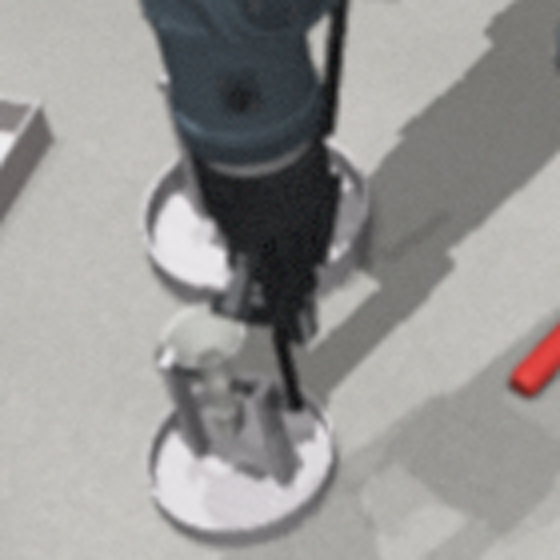

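Force rose to about 10 N, so the tube is at its stop. I'll back off and lift.

Request:
step_arm:
  xyz:
    - [-15,2,0]
    - [-35,5,0]
    - [-35,5,50]
    - [-35,40,100]
    - [-35,90,150]
    - [-20,140,180]
    - [0,190,180]
    - [0,240,180]
    - [0,240,180]
  spin: [0,0,0,-0.05,-0.1,-0.17,-0.17,-0.17,-0.17]
  fingers: [0,0,0,0,0,50,100,100,100]

```text
time_s: 4.4
eef_pos: [0.5306, 0.0724, 0.3525]
eef_rot: [0.699, 0.114, 0.697, -0.114]
wrist_force: [0.5, -0.2, 0.5]
opening: 0.682
```

Run:
```python
from h import *
save('scene','scene4');crop('scene4',130,160,220,250,8,'s4');save('top','top4');crop('top4',305,102,395,192,8,'t4');o=ctrl.get_obs();print(o['eef_pos'],o['wrist_force'])
```

```text
[0.5305586  0.07401538 0.35228888] [-0.12185995 -1.00308386  0.0117999 ]
```

View pics/s4.png

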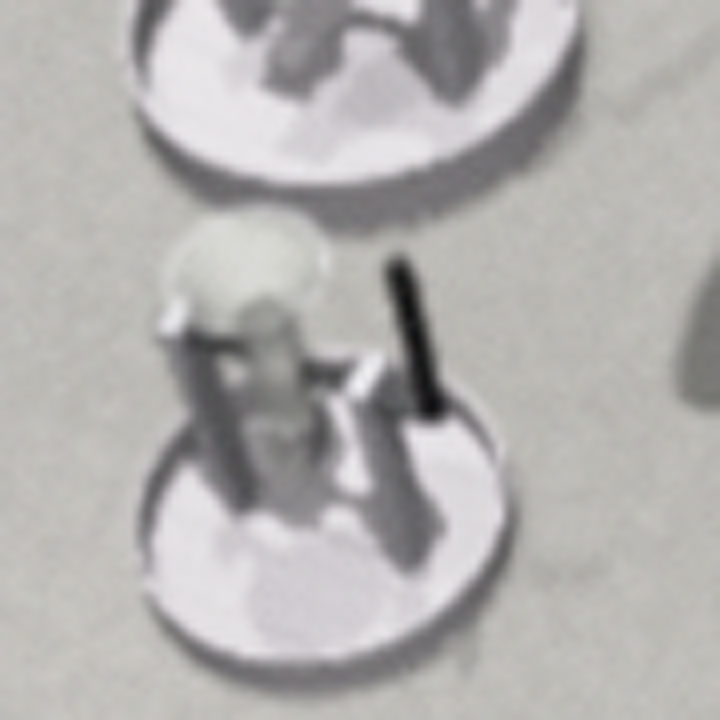

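View pics/t4.png

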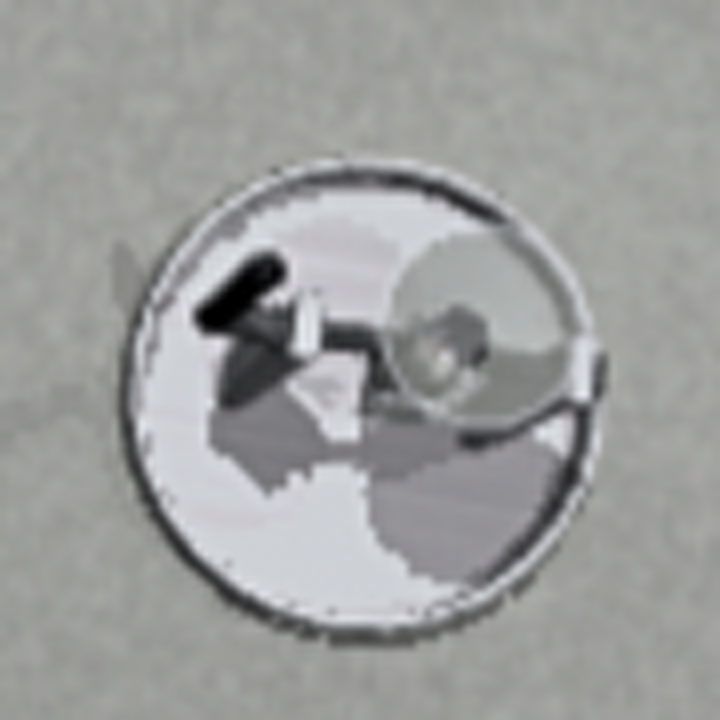

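View pics/scene4.png

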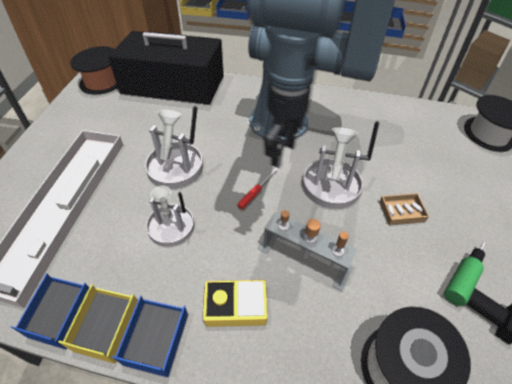

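Run:
```python
from h import *
def S(x,y,s,x0,y0): return ((x+.5)/s-.5+x0,(y+.5)/s-.5+y0)
s=lambda x,y:S(x,y,8,130,160); t=lambda x,y:S(x,y,8,305,102)
print('levertop',tri(s(399,262),t(271,268)),onz('top',t(271,268),.185))
print('mouth',tri(s(249,263),t(480,328)),onz('top',t(480,328),.155),onz('scene',s(249,263),.155))
for x,y in((383,328),(577,328),(480,232),(480,425)):print(onz('top',t(x,y),.155))
for p in((.536,-.234,.155),(.545,-.175,.185)):
  for n,c in(('scene',(130,160)),('top',(305,102))):
    u=proj(n,p);print(n,p,((u-c)+.5)*8-.5)
print('dish',onz('top',t(363,400),.024))
```

```text
levertop (array([ 0.54568141, -0.1749118 ,  0.18454239]), np.float64(0.002397509836043488)) [ 0.54592995 -0.17600903  0.185     ]
mouth (array([ 0.53533268, -0.2334934 ,  0.1566634 ]), np.float64(0.000950490028346885)) [ 0.53571317 -0.23438763  0.155     ] [ 0.53409259 -0.23380086  0.155     ]
[ 0.53567026 -0.2099472   0.155     ]
[ 0.5357597  -0.25885703  0.155     ]
[ 0.56000922 -0.23470912  0.155     ]
[ 0.51123457 -0.23407265  0.155     ]
scene (0.536, -0.234, 0.155) [246.29841668 267.37180293]
top (0.536, -0.234, 0.155) [478.44756194 326.86219511]
scene (0.545, -0.175, 0.185) [395.3334147  258.90144272]
top (0.545, -0.175, 0.185) [266.89906026 271.7901077 ]
dish [ 0.53409133 -0.23365712  0.024     ]
```

Request:
step_arm:
  xyz:
    - [16,50,0]
    - [32,100,-30]
    - [48,145,-70]
    - [53,160,-110]
    - [53,160,-140]
    - [53,160,-140]
    - [53,160,-140]
  spin: [0,0,0,0,0,0,0]
  fingers: [100,100,100,100,100,100,100]

```text
time_s: 5.2
eef_pos: [0.5829, 0.2288, 0.2111]
eef_rot: [0.697, 0.114, 0.698, -0.115]
wrist_force: [-0.2, -0.2, 0.6]
opening: 1.004
```

Run:
```python
from h import *
save('scene','scene5');crop('scene5',250,140,380,280,5,'s5');save('top','top5');o=ctrl.get_obs();print(o['eef_pos'],o['wrist_force'],o['opening'])
```

```text
[0.58482345 0.2288417  0.21446039] [-0.25409713 -1.22263567  0.12784134] 1.001000997503902
```

View pics/s5.png

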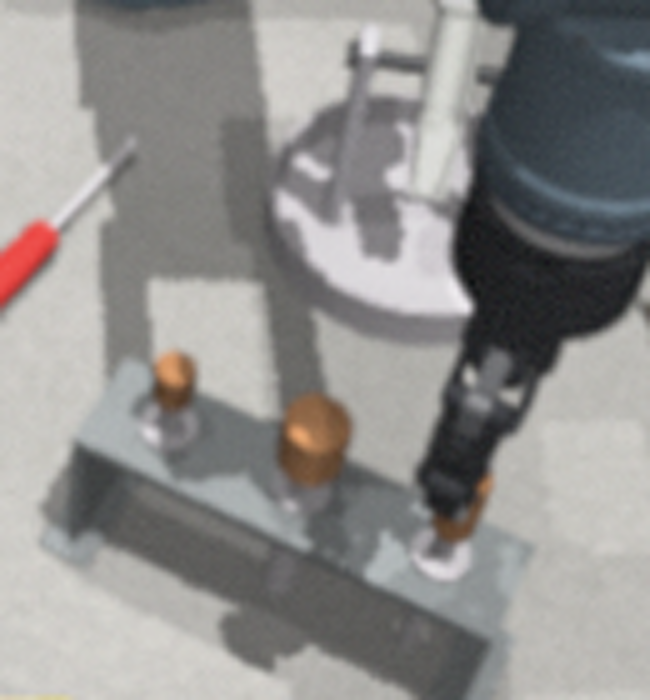

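Request:
step_arm:
  xyz:
    - [0,2,-30]
    - [0,2,-64]
    - [0,2,-64]
    - [0,2,-64]
    - [0,2,-64]
    - [0,2,-64]
    - [0,2,-64]
    - [0,2,-64]
    - [0,2,-64]
    - [0,2,-64]
  spin: [0,0,0,0,0,0,0,0,0,0]
  fingers: [100,100,100,100,0,0,0,0,0,0]

```text
time_s: 6.3
eef_pos: [0.5836, 0.2318, 0.1481]
eef_rot: [0.698, 0.115, 0.697, -0.114]
wrist_force: [0.0, 0.4, 4.9]
opening: 0.24
```

Request:
step_arm:
  xyz:
    - [0,0,0]
    - [0,0,0]
    - [0,0,0]
    - [0,0,0]
  spin: [0,0,0,0]
  fingers: [0,0,0,0]

```text
time_s: 6.7
eef_pos: [0.5836, 0.2318, 0.1481]
eef_rot: [0.698, 0.115, 0.697, -0.114]
wrist_force: [-0.4, -0.1, 6.3]
opening: 0.242
```

Run:
```python
from h import *
save('scene','scene6');crop('scene6',250,140,380,280,5,'s6');save('top','top6');crop('top6',60,60,260,200,4,'t6')
```

```text
(no output)
```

View pics/s6.png

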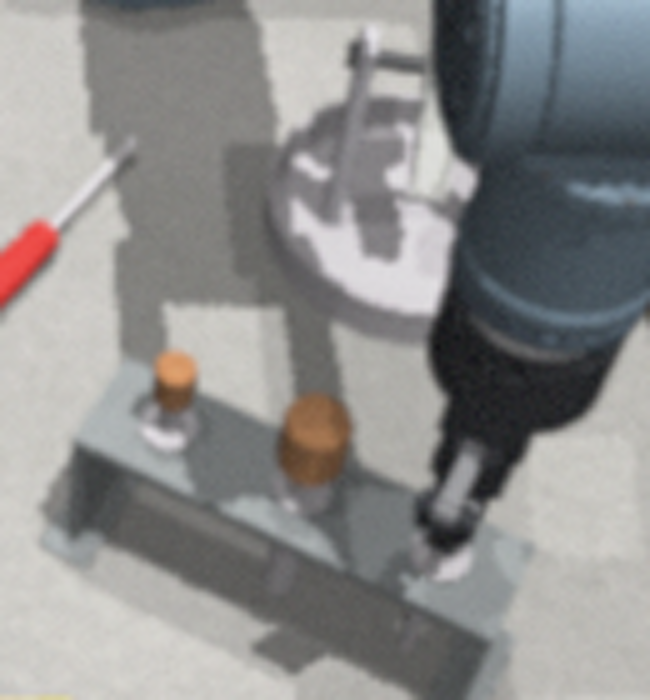

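Request:
step_arm:
  xyz:
    - [0,0,10]
    - [0,0,30]
    - [0,0,70]
    - [0,0,110]
    - [0,0,150]
    - [0,0,190]
    - [0,0,210]
    - [0,0,210]
    - [0,0,210]
  spin: [0,0,0,0,0,0,0,0,0]
  fingers: [0,0,0,0,0,0,0,0,0]

```text
time_s: 7.7
eef_pos: [0.5828, 0.2316, 0.3564]
eef_rot: [0.697, 0.114, 0.698, -0.115]
wrist_force: [-0.6, -0.4, -1.2]
opening: 0.235
```

Run:
```python
from h import *
save('scene','scene7')
```

```text
(no output)
```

View pics/scene7.png

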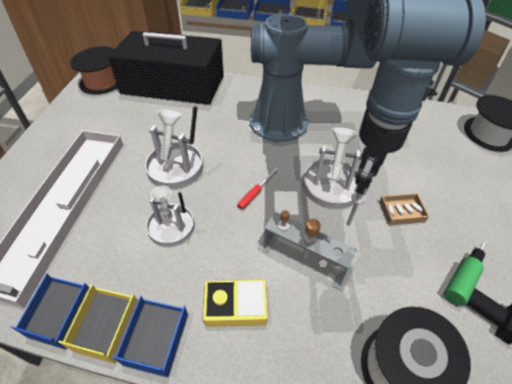

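Request:
step_arm:
  xyz:
    - [-2,-20,10]
    - [-6,-60,10]
    - [-10,-105,10]
    - [-15,-150,10]
    - [-20,-195,10]
    - [-25,-240,10]
    - [-30,-285,10]
    - [-35,-330,10]
    - [-40,-370,10]
    - [-44,-405,10]
  spin: [0,0,0,0,0,0,0,0,0,0]
  fingers: [0,0,0,0,0,0,0,0,0,0]

```text
time_s: 8.75
eef_pos: [0.5377, -0.175, 0.3645]
eef_rot: [0.696, 0.115, 0.699, -0.114]
wrist_force: [0.9, 0.1, -0.6]
opening: 0.241
```

Request:
step_arm:
  xyz:
    - [-2,-30,0]
    - [-4,-50,0]
    - [-4,-61,0]
    - [-4,-61,0]
    - [-4,-61,0]
    - [-4,-61,0]
  spin: [0,0,0,0,0,0]
  fingers: [0,0,0,0,0,0]

```text
time_s: 9.35
eef_pos: [0.5353, -0.233, 0.367]
eef_rot: [0.698, 0.114, 0.698, -0.114]
wrist_force: [-0.1, -0.2, -0.5]
opening: 0.242
```

Run:
```python
from h import *
save('scene','scene8');crop('scene8',100,80,240,250,4,'s8');save('top','top8');crop('top8',290,80,430,220,4,'t8');
for i in range(3):
    o=ctrl.get_obs();print(o['eef_pos'],o['wrist_force']);eyes.camera('top')
```

```text
[ 0.5353748  -0.23316481  0.36737165] [ 0.70775594 -0.7587324  -0.82430562]
[ 0.53535292 -0.23330929  0.36746219] [-0.52206261  0.20857685 -0.58931167]
[ 0.53534985 -0.2334645   0.36748935] [ 0.53964696 -0.25615918 -0.87084236]
```

View pics/s8.png

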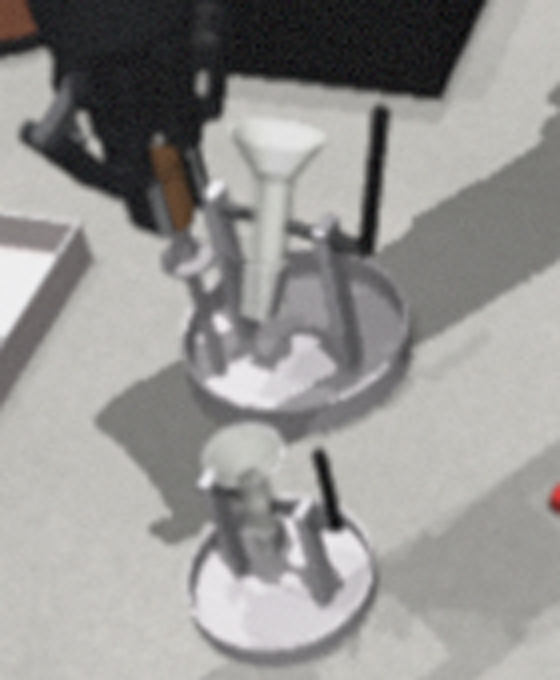

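View pics/t8.png

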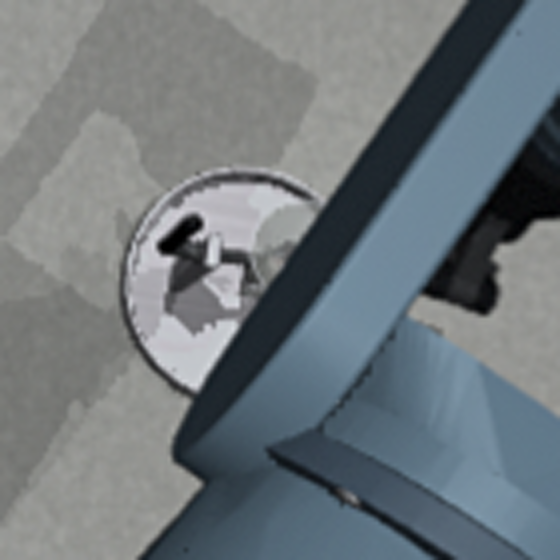

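Run:
```python
from h import *
crop('scene8',125,110,185,200,8,'s8b')
for z in(.398,.353,.328,.2295): print(z,((proj('scene',(.5355,-.2335,z))-(125,110))+.5)*8-.5)
```

```text
0.398 [109.97621053  72.61389403]
0.353 [148.71139375 203.78584073]
0.328 [168.97169698 271.88772574]
0.2295 [241.00425132 511.35338858]
```

View pics/s8b.png

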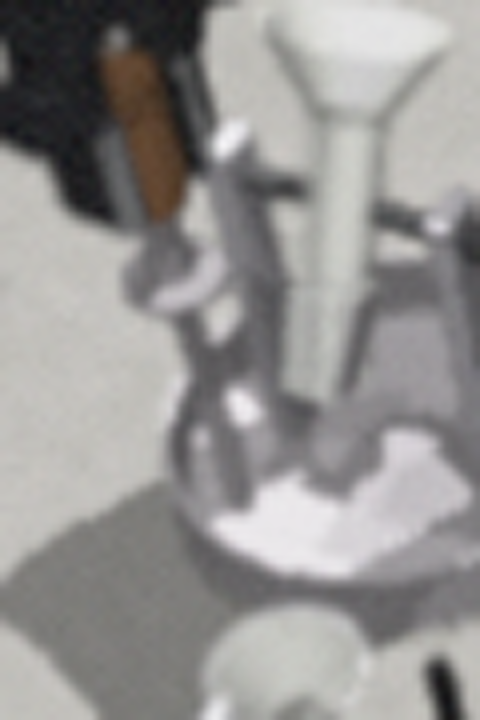

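Request:
step_arm:
  xyz:
    - [0,0,-25]
    - [0,0,-50]
    - [0,0,-65]
    - [0,0,-75]
    - [0,0,-85]
    - [0,0,-95]
    - [0,0,-105]
    - [0,0,-115]
    - [0,0,-115]
  spin: [0,0,0,0,0,0,0,0,0]
  fingers: [0,0,0,0,0,0,0,0,0]

```text
time_s: 10.5
eef_pos: [0.5344, -0.2338, 0.2505]
eef_rot: [0.697, 0.115, 0.699, -0.114]
wrist_force: [-0.2, 0.6, -0.9]
opening: 0.238
```

Run:
```python
from h import *
save('scene','scene9');crop('scene9',125,150,225,250,7,'s9');o=ctrl.get_obs();print(o['eef_pos'],o['wrist_force'],o['torque'])
```

```text
[ 0.53477393 -0.23409062  0.25143462] [ 0.79385034 -0.3063607  -0.52663337] [ 0.04545623 -0.01419909 -0.06604841]
```

View pics/s9.png

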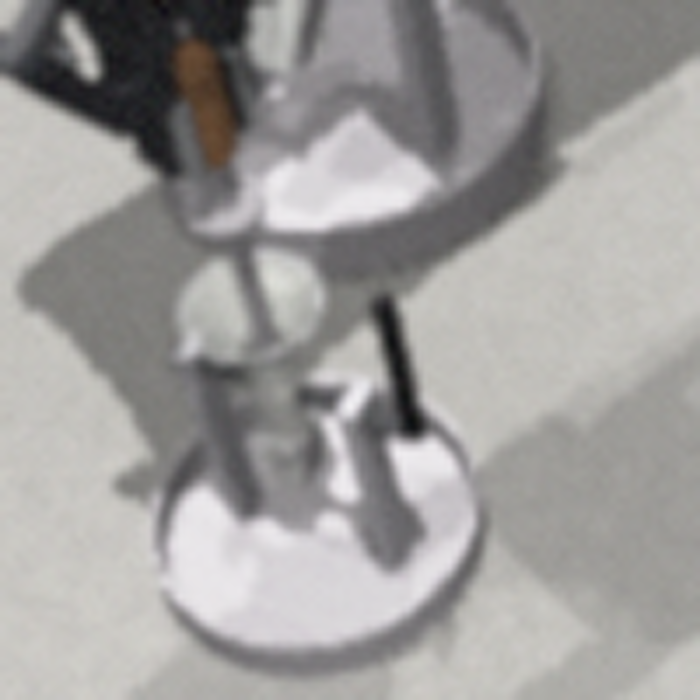

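Request:
step_arm:
  xyz:
    - [0,0,-6]
    - [0,0,-12]
    - [0,0,-18]
    - [0,0,-24]
    - [0,0,-30]
    - [0,0,-35]
    - [0,0,-40]
    - [0,0,-45]
    - [0,0,-45]
  spin: [0,0,0,0,0,0,0,0,0]
  fingers: [0,0,0,0,0,0,0,0,0]

```text
time_s: 11.45
eef_pos: [0.5346, -0.234, 0.2061]
eef_rot: [0.697, 0.115, 0.698, -0.114]
wrist_force: [0.9, -0.6, -1.9]
opening: 0.241
```

Request:
step_arm:
  xyz:
    - [0,0,-4]
    - [0,0,-8]
    - [0,0,-12]
    - [0,0,-15]
    - [0,0,-17]
    - [0,0,-17]
  spin: [0,0,0,0,0,0]
  fingers: [0,0,0,0,0,0]

```text
time_s: 12.05
eef_pos: [0.535, -0.2342, 0.1897]
eef_rot: [0.698, 0.115, 0.698, -0.114]
wrist_force: [0.3, 0.1, 0.4]
opening: 0.24
```

Run:
```python
from h import *
save('scene','scene10');crop('scene10',125,150,225,250,7,'s10');o=ctrl.get_obs();print(o['eef_pos'],o['wrist_force'],o['torque'])
```

```text
[ 0.53491659 -0.23413552  0.18968473] [ 1.01561509  0.11342227 -0.08225383] [-0.04449127 -0.14926379 -0.01282461]
```

View pics/s10.png

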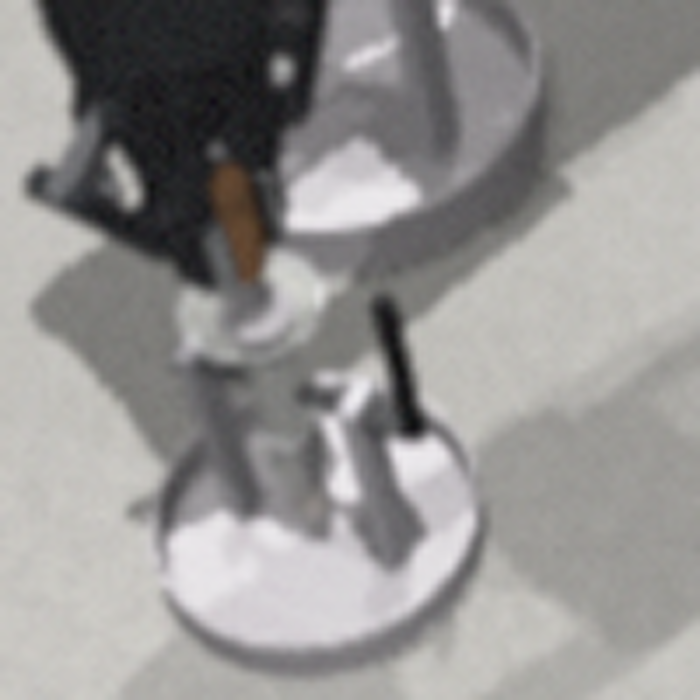

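Request:
step_arm:
  xyz:
    - [0,0,-2]
    - [0,0,-4]
    - [0,0,-5]
    - [0,0,-5]
  spin: [0,0,0,0]
  fingers: [0,0,0,0]

```text
time_s: 12.5
eef_pos: [0.5351, -0.2342, 0.1849]
eef_rot: [0.698, 0.114, 0.698, -0.114]
wrist_force: [1.0, -0.1, -0.2]
opening: 0.237
```

Request:
step_arm:
  xyz:
    - [0,0,-2]
    - [0,0,-3]
    - [0,0,-3]
  spin: [0,0,0]
  fingers: [0,0,0]

```text
time_s: 12.8
eef_pos: [0.5356, -0.2343, 0.1833]
eef_rot: [0.698, 0.114, 0.697, -0.114]
wrist_force: [-0.0, 1.1, 6.7]
opening: 0.241
```

Request:
step_arm:
  xyz:
    - [0,0,-1]
    - [0,0,-2]
    - [0,0,-2]
  spin: [0,0,0]
  fingers: [0,0,0]

```text
time_s: 13.1
eef_pos: [0.5361, -0.2345, 0.183]
eef_rot: [0.699, 0.114, 0.697, -0.115]
wrist_force: [-2.6, 3.8, 15.8]
opening: 0.24
```

Run:
```python
from h import *
save('scene','scene11');crop('scene11',125,150,225,250,7,'s11');save('top','top11');crop('top11',305,102,395,192,8,'t11');o=ctrl.get_obs();print(o['eef_pos'],o['wrist_force'],o['torque'])
```

```text
[ 0.53608955 -0.23448237  0.18301306] [-2.34816595  3.38509315 15.69833777] [ 0.63408177  0.56069058 -0.01274021]
```

View pics/s11.png

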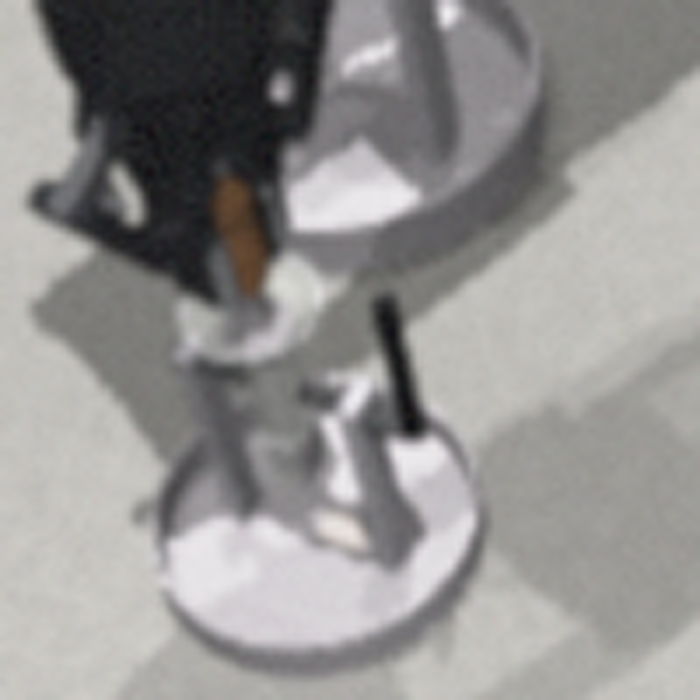

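View pics/t11.png

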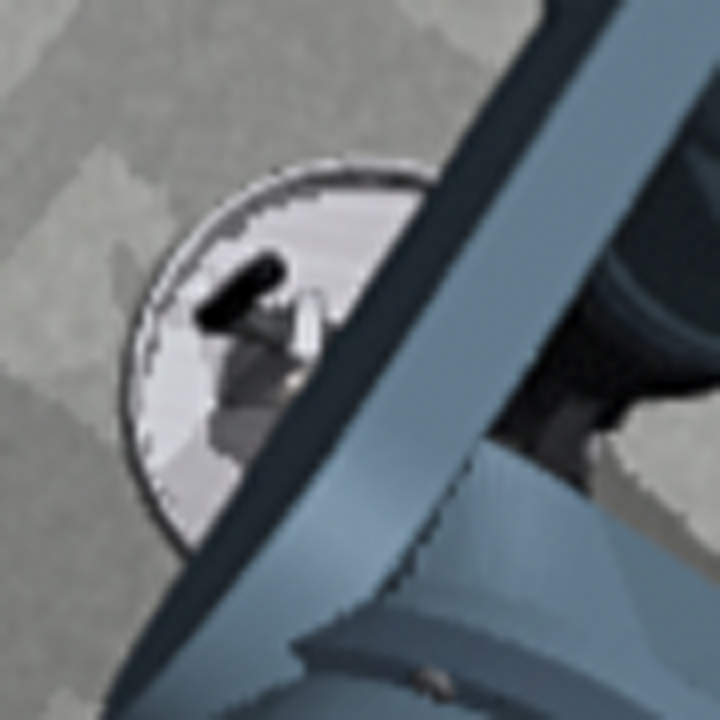

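Request:
step_arm:
  xyz:
    - [0,0,2]
    - [0,0,2]
    - [0,0,2]
    - [0,0,2]
    - [0,0,2]
    - [0,0,2]
    - [0,0,2]
    - [0,0,2]
  spin: [0,0,0,0,0,0,0,0]
  fingers: [0,20,35,50,70,80,80,80]

```text
time_s: 14.0
eef_pos: [0.535, -0.2343, 0.1821]
eef_rot: [0.698, 0.114, 0.698, -0.114]
wrist_force: [0.2, 0.2, 0.5]
opening: 0.8
```

Request:
step_arm:
  xyz:
    - [0,0,10]
    - [0,0,30]
    - [0,0,70]
    - [0,0,120]
    - [0,0,160]
    - [0,40,160]
    - [0,90,160]
    - [0,140,160]
    - [0,190,160]
    - [0,240,160]
  spin: [0,0,0,0,0,0,0,0,0,0]
  fingers: [80,80,80,80,80,80,80,80,80,80]

```text
time_s: 15.0
eef_pos: [0.5348, 0.0075, 0.3434]
eef_rot: [0.698, 0.115, 0.697, -0.115]
wrist_force: [-0.2, -0.4, -0.7]
opening: 0.8
```

Run:
```python
from h import *
save('scene','scene12');crop('scene12',130,160,220,250,8,'s12');save('top','top12');crop('top12',305,102,395,192,8,'t12');o=ctrl.get_obs();print(o['eef_pos'],o['wrist_force'],o['time_s'])
```

```text
[0.53465386 0.01135708 0.34364828] [ 0.36887624 -0.430339    0.2570714 ] 15.1
```

View pics/s12.png

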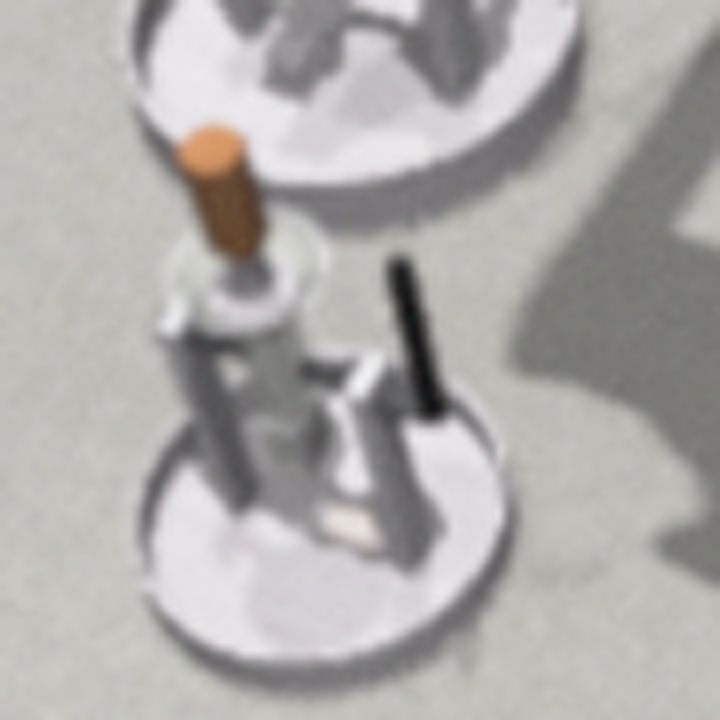

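View pics/t12.png

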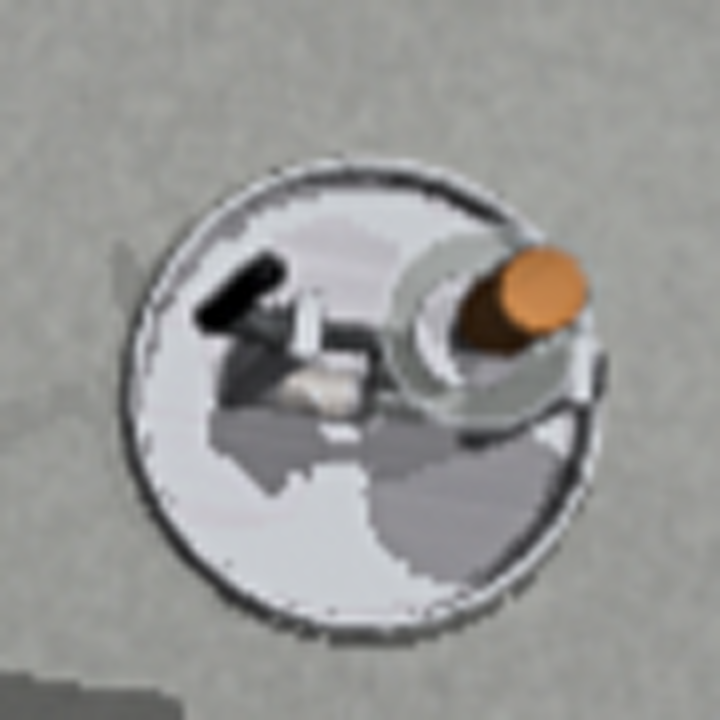

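Run:
```python
from h import *
def S(x,y,s,x0,y0): return ((x+.5)/s-.5+x0,(y+.5)/s-.5+y0)
print(tri(S(212,152,8,130,160),S(543,292,8,305,102)),tri(S(399,262,8,130,160),S(271,268,8,305,102)))
```

```text
(array([ 0.53587415, -0.23452064,  0.21122912]), np.float64(0.001464546460034774)) (array([ 0.54568141, -0.1749118 ,  0.18454239]), np.float64(0.002397509836043488))
```

Request:
step_arm:
  xyz:
    - [0,0,0]
    - [0,0,0]
    - [0,0,0]
    - [0,0,0]
    - [0,0,0]
  spin: [0,0,0,0,0]
  fingers: [80,80,80,80,80]

```text
time_s: 15.6
eef_pos: [0.5352, 0.0047, 0.3422]
eef_rot: [0.698, 0.115, 0.698, -0.115]
wrist_force: [-0.9, -0.3, -0.6]
opening: 0.8
```

Handle top is at z ≈ 0.211 m (0.2145 m expected when home) and vertically above the mouth. The lever is upright and the fuse lies in the dish.

```bash
python3 -c "
from bench import hand_in
print(hand_in())"
```

```text
the job is handed in; nothing more can be done
None
```

I tipped the smallest stand's tube upright to its stop with shut fingers. The contact force rose to about 10 N there. I then took the long slim rod from the rack, lowered it into the tube until its collar bore on the funnel at about 16 N, released it and moved clear. The job was handed in at about 15.6 s.

Last checks:
- **Fuse:** it lies in the dish, visible in both cameras.
- **Tube:** the lever top measured z = 0.1845 m, against 0.185 m when upright.
- **Rod:** the handle top measured (0.536, −0.2345, 0.211) m, directly over the mouth. That is about 3 mm below the expected 0.2145 m; I put this down to measurement error, as the collar looks seated.
- **Disagreement:** the short rod's top triangulated at about 159 mm, not the stated 169 mm. I chose the long rod because its shaft was visible below the rack.

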